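# Put the balancer's centring cones back on their pegs

### The arm

A 6-joint arm with a two-finger parallel gripper is mounted at the origin on the work surface. World frame = base frame: x ahead of the robot, y to its left, z up, the work surface at z = 0. Lengths are in m, angles in degrees, forces in N, time in s.
With the tool pointing down it reaches from about 0.35 to 0.775 m from the base axis. Payload 7.3 kg.
Tool frame: the origin (TCP) lies between the finger pads; the fingertips stand ahead of it and the grasp point (between the pads) lies 11 mm behind it (manip.tip_reach is the z of the fingertips in the tool frame, in m); z points along the fingers, y is the line along which they close (so a half turn about z gives the same grasp; the last joint's range is limited). The gripper opens to 92 mm and grips with 3 to 60 N. Pads are 19 mm wide; open, the fingers measure 130 mm over their backs; the gripper's body (75 mm by 190 mm) begins 47 mm behind the grasp point.
Start: joints at [-78.151, 19.595, 87.324, -0, 73.075, -8.365], TCP at [0.181, -0.493, 0.235] pointing down, gripper open.
Joint ranges: [-145.02, 145.02], [-44.19, 115.74], [2.07, 154.8], [-57.11, 237.11], [16.16, 152.29], [-177.93, 177.93]. Speed limits (degrees/s): [147.25, 147.25, 180, 180, 180, 180].

### API

Orientations are given as a 3x3 rotation matrix whose columns are the frame's x, y, z axes.
In Python, from plant import manip gives the robot as it stands. The module is installed in compiled form; this text tells all that it offers.
- The arm moves only by the tool servo_tool, never from a script. Its arguments are lists of equal length, an entry for each row: "rotation": the turn, a rotation vector about the tool's x, y, z in parts of the range, where 1.0 means 2 rad, a list of three; "xyz": the shift along the tool's x, y, z in normalised numbers (1 is 60 cm), a list of three; "claw": the finger opening in cm, from 0 to 9.18. In form: {"rotation": [[rx, ry, rz], ...], "xyz": [[x, y, z], ...], "claw": [claw, ...]}. A call has 1 to 10 rows; each row is the pose to reach, as a shift and turn from the pose commanded when the call began, along the tool's axes at that moment; what a row does not reach only later rows make up. A row lasts 1/12 s, in which the tool goes at most 41.7 mm and 7.16 degrees, less where a joint would pass 70% of its speed; a pose out of reach is approached as far as the arm can. A shift or turn number past 1, either way, is cut back to 1. A call with a gripper value outside its range is refused whole. The fingers move at their own pace and stop on an object; "newtons" is the grip in N (left out, the last holds). Time passes only in rows, so rows that repeat a pose let the fingers close. It gives the time, the measured TCP pose, the force, the opening and the grip force at its end, in the units of the state.
- manip.sense(): the state, without advancing time (a new reading comes with each control period).
- manip.capture(name): name is "side" or "top"; returns a dict with "image" (400x640x3 uint8, blue, green, red), "depth" (400x640 float32, m along the optical axis (not along the pixel's ray), 0 where there is no reading), "mtx" (3x3 intrinsics, pixels), "k1" (the pictures are not rectified: a ray, as slopes to the right and down, at radius r is drawn at 1 + k1 r^2 times it, then the intrinsics apply), "T" (4x4, takes a point from camera to world coordinates). Camera axes: x right, y up, looking along -z (the intrinsics and any distortion apply to the point x, -y, -z); pixel columns grow to the right and rows downward; lengths in m; the calibration is good to about 2 mm. A picture is of the moment at which its call begins.
- manip.finish_job(): hands the job in; it is judged then, once.
The state is a dict: "t": time; "joints": joint angles; "joint_velocities": joint speeds; "joint_efforts": joint torques, N m; "tool_pos": TCP position; "tool_rot": TCP orientation; "wrist_force": force on the tool from outside, world axes, zero at the start; "wrist_torque": the same for the moment, N m; "opening": opening from 0.0 (shut) to 1.0 (fully open); "grip_force": force on a finger pad.
Only numpy, scipy, OpenCV 4.12 (cv2) and the standard library are available. Lean on these libraries where they do the work, as an engineer would, in place of code of your own. Each camera call takes 0.05 s, during which the arm holds its last target. There are 200 camera calls.

### The job

The four steel centring cones of the wheel balancer have been left in a pile on the rubber mat. Take the pile apart and put each cone back on the storage board, over the peg whose round black foot is as wide as that cone, lowering it until it lies flat on the foot instead of letting it drop. Do not tip the cones over, and leave the paint tin and the spray can standing where they are.

Things in the scene. Friction and masses are not known exactly. Their poses are not given: they have to be found in the camera images.
- cone_s: The smallest centring cone: loose bright steel ring, 30 mm high, 40 mm across at the band round its middle (10 to 20 mm up), tapering to 35 mm at both flat faces; 28 mm bore right through; about 0.12 kg. Top of the pile of four, lying on the next larger cone, a few mm off centre. Origin: centre of its underside, z up along the bore.
- cone_m: The second smallest centring cone: loose bright steel ring, 30 mm high, 50 mm across at the band round its middle (10 to 20 mm up), tapering to 45 mm at both flat faces; 28 mm bore right through; about 0.28 kg. Second in the pile, lying on the next larger cone, a few mm off centre. Origin: centre of its underside, z up along the bore.
- cone_l: The second largest centring cone: loose bright steel ring, 30 mm high, 60 mm across at the band round its middle (10 to 20 mm up), tapering to 55 mm at both flat faces; 28 mm bore right through; about 0.47 kg. Third in the pile, lying on the next larger cone, a few mm off centre. Origin: centre of its underside, z up along the bore.
- cone_xl: The largest centring cone: loose bright steel ring, 30 mm high, 70 mm across at the band round its middle (10 to 20 mm up), tapering to 65 mm at both flat faces; 28 mm bore right through; about 0.7 kg. Bottom of the pile, on a 3 mm rubber mat. Origin: centre of its underside, z up along the bore.
- peg_s: Fixed peg of the smallest cone: round black foot 40 mm across, 6 mm thick, on the 18 mm wooden board, with an upright pin 12 mm across whose domed tip is 51 mm above the origin. Origin: centre of the foot's underside (board top); the cone seats on the foot, 6 mm above it. The four pegs stand in a square, 120 mm apart, any peg at any corner.
- peg_m: Fixed peg of the second smallest cone: round black foot 50 mm across, 6 mm thick, on the 18 mm wooden board, with an upright pin 12 mm across whose domed tip is 51 mm above the origin. Origin: centre of the foot's underside (board top); the cone seats on the foot, 6 mm above it. The four pegs stand in a square, 120 mm apart, any peg at any corner.
- peg_l: Fixed peg of the second largest cone: round black foot 60 mm across, 6 mm thick, on the 18 mm wooden board, with an upright pin 12 mm across whose domed tip is 51 mm above the origin. Origin: centre of the foot's underside (board top); the cone seats on the foot, 6 mm above it. The four pegs stand in a square, 120 mm apart, any peg at any corner.
- peg_xl: Fixed peg of the largest cone: round black foot 70 mm across, 6 mm thick, on the 18 mm wooden board, with an upright pin 12 mm across whose domed tip is 51 mm above the origin. Origin: centre of the foot's underside (board top); the cone seats on the foot, 6 mm above it. The four pegs stand in a square, 120 mm apart, any peg at any corner.
- tin: Closed paint tin with a paper label, loose, 64 mm across, 66 mm high, standing in the middle near the robot. Origin: centre of its underside.
- can: Grey spray can with a black cap and a paper label, loose, 53 mm across, 180 mm high, standing in the middle beyond the work. Origin: centre of its underside.
Not all that is in view belongs to the job. What is shaped like the cone_xl but blue or turquoise is not meant.

How it is judged (in metres and radians):
At the end, for the whole second after the job is handed in: Each of the four cones is over the peg with the foot of its own diameter (axes within 10 mm, which the pin in the bore allows), lies flat on that foot (underside within 4 mm of the foot's top, tilt under 0.08 rad) and is at rest (under 0.02 m/s) (horizontal distance between cone_s and peg_s below 0.01 m and z of cone_s in the frame of peg_s between 0.002 and 0.01 m and angle between each of cone_s, cone_m, cone_l, cone_xl's own z axis and vertical below 0.08 rad and linear speed of each of cone_s, cone_m, cone_l, cone_xl below 0.02 m/s and horizontal distance between cone_m and peg_m below 0.01 m and z of cone_m in the frame of peg_m between 0.002 and 0.01 m and horizontal distance between cone_l and peg_l below 0.01 m and z of cone_l in the frame of peg_l between 0.002 and 0.01 m and horizontal distance between cone_xl and peg_xl below 0.01 m and z of cone_xl in the frame of peg_xl between 0.002 and 0.01 m); the robot touches nothing.
It fails at once if a cone is tipped over (more than 0.7 rad) (angle between any of cone_s, cone_m, cone_l, cone_xl's own z axis and vertical above 0.7 rad).
It fails at once if a cone is dropped down its peg (faster than 0.5 m/s) ((horizontal distance between cone_s and peg_s below 0.015 m and z of cone_s in the frame of peg_s below 0.045 m and linear speed of cone_s above 0.5 m/s) or (horizontal distance between cone_m and peg_m below 0.015 m and z of cone_m in the frame of peg_m below 0.045 m and linear speed of cone_m above 0.5 m/s) or (horizontal distance between cone_l and peg_l below 0.015 m and z of cone_l in the frame of peg_l below 0.045 m and linear speed of cone_l above 0.5 m/s) or (horizontal distance between cone_xl and peg_xl below 0.015 m and z of cone_xl in the frame of peg_xl below 0.045 m and linear speed of cone_xl above 0.5 m/s)).
It fails at once if the paint tin is shifted more than 25 mm or knocked over (distance of tin from where it was at the start of the episode above 0.025 m or angle between tin's own z axis and vertical above 0.5 rad).
It fails at once if the spray can is shifted more than 25 mm or knocked over (distance of can from where it was at the start of the episode above 0.025 m or angle between can's own z axis and vertical above 0.5 rad).
It also fails if it takes over 125 s, if anything falls off the work surface, if the arm or the gripper's body presses on something with over 40 N, if the wrist force passes 120 N, or if a joint passes its speed limit or range.

## Working session

There is one attempt and no reset: what is moved stays moved. The work goes in short steps, Python scripts to look and compute and a tool call to move; the robot and the scene stay as the last step left them, time stands still between calls to the robot, and variables do not carry over. Pictures are saved under pics/ and viewed, at most 14 in all, crops included, and the job is handed in when it is done.

Besides the shell and the picture viewer there is one more tool, called as name(argument=value, ...), one argument or row to a line, values as JSON. servo_tool: Moves the arm, as the interface text tells. Its arguments: {"type":"object","properties":{"rotation":{"type":"array","items":{"type":"array","items":{"type":"number"}}},"xyz":{"type":"array","items":{"type":"array","items":{"type":"number"}}},"claw":{"type":"array","items":{"type":"number"}},"newtons":{"type":"number"}},"required":["rotation","xyz","claw"]}

```bash
mkdir -p pics
cat > h.py <<'E'
import numpy as np, cv2
from plant import manip
def pts(c):
    """world point per pixel from depth (NaN-free; depth 0 -> camera pos)"""
    h,w=c["depth"].shape; K=np.array(c["mtx"],float); k=float(c["k1"])
    u,v=np.meshgrid(np.arange(w),np.arange(h))
    s=cv2.undistortPoints(np.stack([u,v],-1).reshape(-1,1,2).astype(np.float64),K,np.array([k,0,0,0.])).reshape(h,w,2)
    d=c["depth"]; p=np.stack([s[...,0]*d,-s[...,1]*d,-d],-1); T=np.array(c["T"])
    return p@T[:3,:3].T+T[:3,3], s
def ray(c,uv,z):
    K=np.array(c["mtx"],float); T=np.array(c["T"])
    s=cv2.undistortPoints(np.array(uv,float).reshape(-1,1,2),K,np.array([float(c["k1"]),0,0,0.])).reshape(-1,2)
    d=np.c_[s[:,0],-s[:,1],-np.ones(len(s))]@T[:3,:3].T; o=T[:3,3]
    return o+d*((z-o[2])/d[:,2])[:,None]
E
python3 - <<'E'
from h import *
for n in ("side","top"):
    c=manip.capture(n); cv2.imwrite(f"pics/{n}0.png",c["image"]); np.savez(f"{n}0.npz",**c)
    print(n,c["mtx"],c["k1"],np.round(c["T"],3))
print(manip.tip_reach,manip.sense())
E
```

```text
side [[373.37625511   0.         325.68777382]
 [  0.         373.37625511 201.75041289]
 [  0.           0.           1.        ]] -0.05914929669009459 [[-0.769  0.454 -0.45   0.2  ]
 [-0.639 -0.539  0.548  0.509]
 [ 0.006  0.709  0.705  0.646]
 [ 0.     0.     0.     1.   ]]
top [[384.81177802   0.         317.7952024 ]
 [  0.         384.81177802 196.67075679]
 [  0.           0.           1.        ]] 0.019940699460072178 [[-0.025  0.99  -0.138  0.449]
 [-1.    -0.026 -0.005  0.066]
 [-0.008  0.138  0.99   0.959]
 [ 0.     0.     0.     1.   ]]
0.008 {'t': 0.1, 'joints': array([-7.81502361e+01,  1.96321889e+01,  8.73710160e+01, -4.98814213e-04,
        7.30751743e+01, -8.36581421e+00]), 'joint_velocities': array([-0.05076105, -0.05517207, -0.0928731 , -0.00756799, -0.01354766,
       -0.12512285]), 'joint_efforts': array([ 1.79956045e-03, -4.32003522e+01, -2.44694138e+01,  7.19071249e-02,
        5.26411249e-02, -5.85136513e-05]), 'tool_pos': array([ 0.18135603, -0.49230922,  0.23412128]), 'tool_rot': array([[ 9.38398255e-01,  3.45555540e-01, -2.89060024e-04],
       [ 3.45555608e-01, -9.38397322e-01,  1.33711341e-03],
       [ 1.90793794e-04, -1.35463120e-03, -9.99999064e-01]]), 'wrist_force': array([-0.43054863, -0.77057828,  0.01449011]), 'wrist_torque': array([0.01126473, 0.03398407, 0.00078324]), 'grip_force': 0.0, 'opening': 0.9997502920633317}
```

View pics/side0.png

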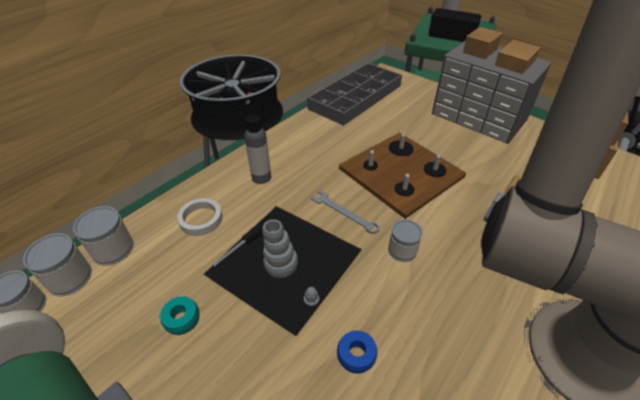

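View pics/top0.png

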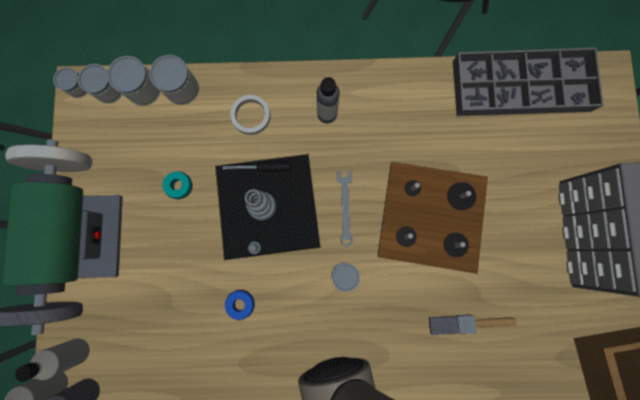

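The side view shows the pile at about (278,250), the board with its pegs at (371,163), (401,147), (435,168) and (404,187), the tin at (405,240) and the can at (258,155). In the top view the pile is at (259,205), the pegs are at (413,188), (461,196), (406,237) and (456,245), the tin is at (345,277) and the can at (327,100). The turquoise and blue rings at (177,185) and (239,305) are decoys.

Run:
```python
from h import *
from scipy.optimize import least_squares
C={n:dict(np.load(f"{n}0.npz")) for n in("side","top")}
P={n:pts(c)[0] for n,c in C.items()}
allp=[]
for n,c in C.items():
    p=P[n]; u,v={"side":(278,250),"top":(259,205)}[n]
    q=p[v-45:v+40,u-40:u+40].reshape(-1,3); 
    print(n,"mat z",np.median(q[q[:,2]<.012],0)); 
    q=q[q[:,2]>.008]; q=q[np.linalg.norm(q[:,:2]-np.median(q[:,:2],0),axis=1)<.06]; allp.append(q)
    h,e=np.histogram(q[:,2],np.arange(.0,.14,.005)); print(n,len(q),h,np.median(q[:,:2],0))
    for nm,R,k in(("xl",.035,0),("l",.03,1),("m",.025,2),("s",.02,3)):
        z0=.003+.03*k
        s=q[(q[:,2]>z0+.004)&(q[:,2]<z0+.026)]
        rz=R-.0025*np.clip(np.abs(s[:,2]-z0-.015)/.005-1,0,1)
        c0=np.median(s[:,:2],0)
        r=least_squares(lambda x:np.hypot(*(s[:,:2]-x).T)-rz,c0,loss="soft_l1",f_scale=.002)
        t=q[np.abs(q[:,2]-z0-.03)<.004]
        print(n,nm,len(s),np.round(r.x,4),"res",np.round(np.median(np.abs(r.fun)),4))
c=C["top"]; g=cv2.cvtColor(c["image"],cv2.COLOR_BGR2HSV)
roi=c["image"][165:270,380:490]
m=(roi.max(2)<45).astype(np.uint8)
cs,_=cv2.findContours(m,cv2.RETR_EXTERNAL,cv2.CHAIN_APPROX_NONE)
for k in cs:
    if cv2.contourArea(k)<80: continue
    w=ray(c,k.reshape(-1,2)+[380,165],.024)
    (x,y),r=cv2.minEnclosingCircle(w[:,:2].astype(np.float32)*1000)
    e=cv2.fitEllipse(w[:,:2].astype(np.float32)*1000)
    q=P["top"][165:270,380:490][(m>0)]
    print("foot",x,y,"d",2*r,"ell",np.round(e[0],1),np.round(e[1],1),k.reshape(-1,2).mean(0)+[380,165])
for n in C:
    p=P[n].reshape(-1,3)
    b=p[(p[:,2]>.035)&(p[:,2]<.08)&(p[:,0]>.3)&(p[:,0]<.6)&(p[:,1]<-.08)&(p[:,1]>-.4)]
    print(n,len(b),"board z",np.median(P["top"][210:220,430:440,2]))
    used=np.zeros(len(b),bool)
    for i in range(len(b)):
        if used[i]:continue
        s=np.linalg.norm(b[:,:2]-b[i,:2],axis=1)<.03; used|=s
        if s.sum()>5: print(" pin",s.sum(),np.round(b[s].mean(0),4),b[s][:,2].max())
for nm,(u,v) in {"tin":(345,277),"can":(327,85)}.items(): print(nm,P["top"][v,u])
```

```text
side mat z [0.60038016 0.17753007 0.00220902]
side 1504 [  0   7  34  49  61  80 148  22  33  43  58  68 166  20  27  44  57  58
 133  34  47  59  70  83 103   0   0   0] [0.55293476 0.22515477]
side xl 217 [0.5643 0.2124] res 0.0005
side l 205 [0.527  0.2477] res 0.006
side m 185 [0.5684 0.2127] res 0.0006
side s 262 [0.5695 0.2164] res 0.002
top mat z [0.56575841 0.22633506 0.00344048]
top 744 [  0   5   1  12  20  38  91  14   8  15  20  35  86  20   6  13  24  35
 113  18  12  11  24  34  82   7   0   0] [0.55767989 0.2037286 ]
top xl 71 [0.5629 0.2109] res 0.0007
top l 73 [0.5624 0.2118] res 0.0012
top m 73 [0.565  0.2102] res 0.0018
top s 78 [0.5676 0.2124] res 0.0021
foot 456.2727355957031 -256.8514099121094 d 56.55857467651367 ell [ 456.  -256.9] [52.4 54.8] [455.72307692 244.29230769]
foot 478.14776611328125 -139.09445190429688 d 44.865596771240234 ell [ 478.  -139.2] [42.4 43. ] [405.78431373 236.25490196]
foot 573.3426513671875 -279.2931213378906 d 66.9738998413086 ell [ 573.3 -279.2] [63.4 65.1] [461.24       195.73333333]
side 195 board z 0.018492955884651052
 pin 47 [ 0.5746 -0.2751  0.0532] 0.06709613063293307
 pin 43 [ 0.5964 -0.158   0.0535] 0.06885308960840753
 pin 45 [ 0.4576 -0.2528  0.0522] 0.06816453306347237
 pin 60 [ 0.4798 -0.1356  0.0543] 0.07020856553043642
top 157 board z 0.018492955884651052
 pin 34 [ 0.5945 -0.1589  0.0584] 0.07200728313432858
 pin 45 [ 0.5728 -0.2777  0.0584] 0.07248941956617949
 pin 35 [ 0.4786 -0.1366  0.0614] 0.0715765850789104
 pin 43 [ 0.4562 -0.2551  0.0584] 0.07163413694519394
tin [0.3877502  0.01308793 0.06290021]
can [0.79668041 0.0445809  0.1814247 ]
```

Run:
```python
import cv2,numpy as np
a=cv2.resize(cv2.imread("pics/side0.png")[200:320,200:340],None,fx=4,fy=4,interpolation=2)
b=cv2.resize(cv2.imread("pics/top0.png")[160:275,375:495],None,fx=4,fy=4,interpolation=2)
o=np.zeros((480,1040,3),np.uint8);o[:480,:560]=a;o[:460,560:]=b
cv2.imwrite("pics/crop0.png",cv2.resize(o,(800,369)))
```

```text
(no output)
```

View pics/crop0.png

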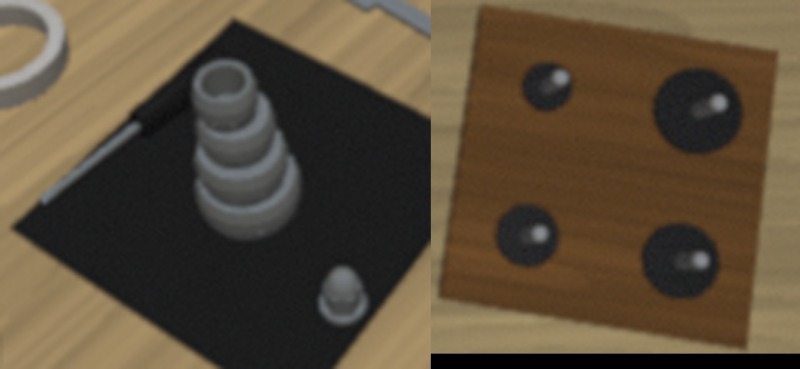

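In the enlarged crop, the pile on the mat is four plain steel rings with the small one on top. The little domed part beside it is not a ring. By foot width, the pegs are s at upper left, xl at upper right, m at lower left and l at lower right. First move goes towards the pile, squaring the tool to the world axes.

The rows are not in the units I measure in: shifts go in shares of 60 cm and turns go in shares of 2 rad. I convert before sending: 30 cm / 60 = 0.5, 27 cm / 60 = 0.45, 0.353 rad / 2 = 0.1765.

servo_tool(
  rotation=[
    [0,0,0.05],
    [0,0,0.1],
    [0,0,0.15],
    [0,0,0.1765],
    [0,0,0.1765],
    [0,0,0.1765],
    [0,0,0.1765],
    [0,0,0.1765],
    [0,0,0.1765],
    [0,0,0.1765],
  ],
  xyz=[
    [0.05,-0.0433,0],
    [0.1,-0.0867,0],
    [0.15,-0.13,0],
    [0.2,-0.1733,0],
    [0.25,-0.2167,0],
    [0.3,-0.26,0],
    [0.35,-0.3033,0],
    [0.4,-0.3467,0],
    [0.45,-0.39,0],
    [0.5,-0.4333,0],
  ],
  claw=[9,9,9,9,9,9,9,9,8,8],
  newtons=25,
)

```text
t: 0.93
tool_pos: [0.3734, -0.1431, 0.2347]
tool_rot: [[1.0, -0.001, -0.0], [-0.001, -1.0, -0.0], [-0.0, 0.0, -1.0]]
wrist_force: [0.9, -0.5, -0.1]
opening: 0.893
grip_force: 0.0
```

```bash
cat >> h.py <<'E'
def topface(zt,near,C=None,r=.05):
    """centre of the top flat face (outer circle) at height zt near a point, in each view"""
    for n in("side","top"):
        c=C[n] if C else manip.capture(n); p=pts(c)[0]
        m=(np.abs(p[...,2]-zt)<.0045)&(np.hypot(p[...,0]-near[0],p[...,1]-near[1])<r)
        q=p[m][:,:2]
        if len(q)<20: print(n,"few",len(q)); continue
        x,R=cv2.minEnclosingCircle((q*1000).astype(np.float32))
        print(n,len(q),"circ",np.round(x,1),"d",round(2*R,1),"z",np.round(np.median(p[m][:,2]),4))
E
python3 - <<'E'
from h import *
C={n:dict(np.load(f"{n}0.npz")) for n in("side","top")}
for k,zt in enumerate((.123,.093,.063,.033)): print(zt); topface(zt,(.566,.213),C)
E
```

```text
0.123
side 129 circ [570.2 215.7] d 38.2 z 0.1217
top 100 circ [569.2 213.4] d 36.9 z 0.1226
0.093
side 164 circ [567.5 213.2] d 46.8 z 0.0925
top 140 circ [565.3 210.7] d 46.6 z 0.0931
0.063
side 195 circ [563.5 215.2] d 56.5 z 0.0622
top 111 circ [563.  211.9] d 57.3 z 0.063
0.033
side 179 circ [562.1 213.9] d 65.9 z 0.0324
top 116 circ [562.2 210.5] d 66.6 z 0.0333
```

In the tool's units: -34.5 cm / 60 = -0.575, -31.5 cm / 60 = -0.525.

servo_tool(
  rotation=[
    [0,0,0],
    [0,0,0],
    [0,0,0],
    [0,0,0],
    [0,0,0],
    [0,0,0],
    [0,0,0],
    [0,0,0],
    [0,0,0],
    [0,0,0],
  ],
  xyz=[
    [0.0333,-0.0583,0],
    [0.0667,-0.1167,0],
    [0.1,-0.175,0],
    [0.1333,-0.2333,0],
    [0.1667,-0.2917,0],
    [0.2,-0.35,0],
    [0.2333,-0.4083,0],
    [0.2667,-0.4667,0],
    [0.3,-0.525,0],
    [0.3167,-0.575,0],
  ],
  claw=[8,8,8,8,8,8,8,8,8,8],
)

```text
t: 1.77
tool_pos: [0.5644, 0.2024, 0.2339]
tool_rot: [[1.0, 0.0, -0.0], [0.0, -1.0, 0.0], [-0.0, -0.0, -1.0]]
wrist_force: [-0.1, -0.9, 0.5]
opening: 0.872
grip_force: 0.0
```

In the tool's units: 12.9 cm / 60 = 0.215, -1.2 cm / 60 = -0.02.

servo_tool(
  rotation=[
    [0,0,0],
    [0,0,0],
    [0,0,0],
    [0,0,0],
    [0,0,0],
    [0,0,0],
    [0,0,0],
    [0,0,0],
    [0,0,0],
    [0,0,0],
  ],
  xyz=[
    [0.0033,-0.01,0.0333],
    [0.0083,-0.02,0.075],
    [0.0083,-0.02,0.1167],
    [0.0083,-0.02,0.1583],
    [0.0083,-0.02,0.1917],
    [0.0083,-0.02,0.2083],
    [0.0083,-0.02,0.215],
    [0.0083,-0.02,0.215],
    [0.0083,-0.02,0.215],
    [0.0083,-0.02,0.215],
  ],
  claw=[7,7,7,7,7,7,7,7,5,4.6],
)

```text
t: 2.6
tool_pos: [0.5691, 0.2121, 0.1072]
tool_rot: [[1.0, -0.0, 0.003], [-0.0, -1.0, 0.001], [0.003, -0.001, -1.0]]
wrist_force: [-0.0, 0.4, 0.9]
opening: 0.663
grip_force: 0.0
```

servo_tool(
  rotation=[
    [0,0,0],
    [0,0,0],
    [0,0,0],
    [0,0,0],
    [0,0,0],
    [0,0,0],
    [0,0,0],
    [0,0,0],
  ],
  xyz=[
    [0,0,0],
    [0,0,0],
    [0,0,0],
    [0,0,0],
    [0,0,0],
    [0,0,0],
    [0,0,0],
    [0,0,0],
  ],
  claw=[4.4,4.2,4,3.8,3.6,3.5,3.5,3.5],
  newtons=20,
)

```text
t: 3.27
tool_pos: [0.5684, 0.2121, 0.1062]
tool_rot: [[1.0, -0.0, 0.001], [-0.0, -1.0, 0.0], [0.001, -0.0, -1.0]]
wrist_force: [-0.9, 0.4, 5.2]
opening: 0.422
grip_force: 20.0
```

In the tool's units: -10 cm / 60 = -0.1667, -9 cm / 60 = -0.15.

servo_tool(
  rotation=[
    [0,0,0],
    [0,0,0],
    [0,0,0],
    [0,0,0],
    [0,0,0],
    [0,0,0],
  ],
  xyz=[
    [0,0,-0.0083],
    [0,0,-0.025],
    [0,0,-0.0667],
    [0,0,-0.1167],
    [0,0,-0.15],
    [0,0,-0.1667],
  ],
  claw=[3.5,3.5,3.5,3.5,3.5,3.5],
)

```text
t: 3.77
tool_pos: [0.5693, 0.2121, 0.2093]
tool_rot: [[1.0, -0.0, 0.005], [-0.0, -1.0, 0.001], [0.005, -0.001, -1.0]]
wrist_force: [0.5, 0.1, -0.4]
opening: 0.422
grip_force: 20.0
```

Run:
```python
from h import *
topface(.093,(.566,.213))
c=manip.capture("side"); cv2.imwrite("pics/a1.png",cv2.resize(c["image"][130:330,180:380],None,fx=2.5,fy=2.5))
print(manip.sense()["tool_pos"],manip.sense()["grip_force"],manip.sense()["opening"])
```

```text
side 261 circ [566.8 211.9] d 48.6 z 0.0923
top 21 circ [551.2 198.8] d 16.9 z 0.0932
[0.56812527 0.21183456 0.20575521] 19.99989300733432 0.42074475753402224
```

View pics/a1.png

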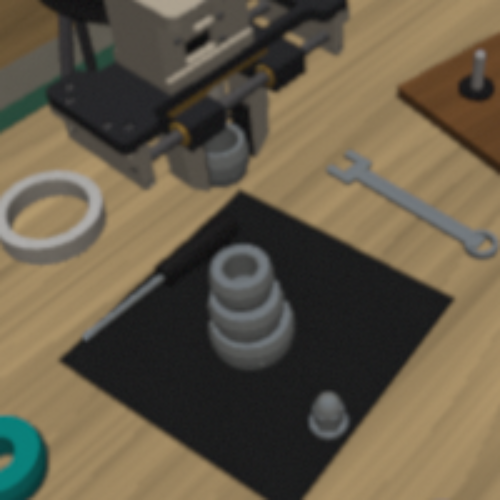

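The small cone is held level at about (225,160) in the crop, and the other three are undisturbed with their top at (240,265). I'm carrying it to peg_s.

servo_tool(
  rotation=[
    [0,0,0],
    [0,0,0],
    [0,0,0],
    [0,0,0],
    [0,0,0],
    [0,0,0],
    [0,0,0],
    [0,0,0],
    [0,0,0],
    [0,0,0],
  ],
  xyz=[
    [0.0033,0.0417,0],
    [0.0083,0.1,0],
    [0.0133,0.1667,0],
    [0.0183,0.2333,0],
    [0.0233,0.3,0],
    [0.0283,0.3667,0],
    [0.0333,0.4333,0],
    [0.0383,0.5,0],
    [0.0433,0.5667,0],
    [0.0458,0.6217,0],
  ],
  claw=[3.5,3.5,3.5,3.5,3.5,3.5,3.5,3.5,3.5,3.5],
)

```text
t: 4.75
tool_pos: [0.5945, -0.1637, 0.2033]
tool_rot: [[1.0, -0.001, -0.004], [-0.001, -1.0, 0.001], [-0.004, -0.001, -1.0]]
wrist_force: [0.3, -0.2, -0.7]
opening: 0.422
grip_force: 20.0
```

Run:
```python
from h import *
print("pile m"); topface(.093,(.566,.213))
# board: pin points again (top view) incl. s foot
s=manip.sense(); print(s["t"],s["tool_pos"],s["wrist_force"])
c=dict(np.load("top0.npz")); roi=c["image"][175:202,398:428]; m=(roi.max(2)<50).astype(np.uint8)
k=max(cv2.findContours(m,0,1)[0],key=cv2.contourArea); w=ray(c,k.reshape(-1,2)+[398,175],.024)
print(cv2.minEnclosingCircle(w[:,:2].astype(np.float32)*1000))
```

```text
pile m
side 264 circ [567.4 213.5] d 47.4 z 0.0923
top 215 circ [566.5 211.2] d 46.8 z 0.0932
4.85 [ 0.59442903 -0.16621529  0.2029413 ] [ 0.00180614 -0.36818858 -1.40138929]
((595.8794555664062, -161.67221069335938), 18.311744689941406)
```

In the tool's units: 11 cm / 60 = 0.1833, 10.8 cm / 60 = 0.18.

servo_tool(
  rotation=[
    [0,0,0],
    [0,0,0],
    [0,0,0],
    [0,0,0],
    [0,0,0],
    [0,0,0],
    [0,0,0],
  ],
  xyz=[
    [0,0,0.025],
    [0,0,0.0667],
    [0,0,0.1167],
    [0,0,0.1583],
    [0,0,0.18],
    [0,0,0.1833],
    [0,0,0.1833],
  ],
  claw=[3.5,3.5,3.5,3.5,3.5,3.5,3.5],
)

```text
t: 5.43
tool_pos: [0.5945, -0.16, 0.0937]
tool_rot: [[1.0, 0.0, -0.004], [0.0, -1.0, 0.002], [-0.004, -0.002, -1.0]]
wrist_force: [0.7, 0.4, -1.5]
opening: 0.428
grip_force: 20.0
```

Run:
```python
from h import *
s=manip.sense(); print(s["t"],s["tool_pos"],s["wrist_force"])
z=s["tool_pos"][2]+.017; topface(z,s["tool_pos"],r=.023)
c=manip.capture("side"); cv2.imwrite("pics/a2.png",cv2.resize(c["image"][90:230,310:490],None,fx=3,fy=3))
```

```text
5.4333 [ 0.5944768  -0.15998599  0.09366572] [ 0.71503562  0.44567289 -1.48677594]
side 37 circ [ 588.8 -162.9] d 37.6 z 0.1092
top few 0
```

View pics/a2.png

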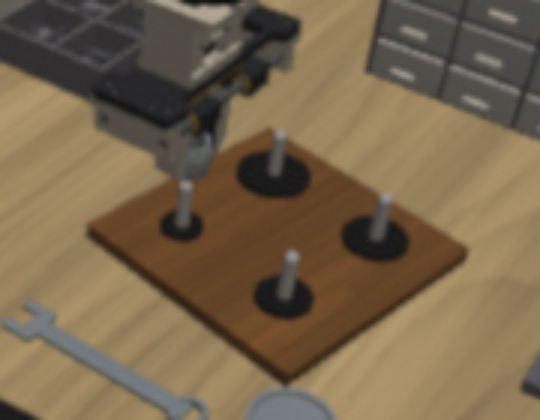

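The cone hangs just over the peg_s pin tip at (186,187) in the crop. I'm lowering it now.

In the tool's units: 5.4 cm / 60 = 0.09, 5.3 cm / 60 = 0.0883.

servo_tool(
  rotation=[
    [0,0,0],
    [0,0,0],
    [0,0,0],
    [0,0,0],
    [0,0,0],
    [0,0,0],
    [0,0,0],
    [0,0,0],
  ],
  xyz=[
    [0.0017,0.0017,0.0133],
    [0.0017,0.0017,0.03],
    [0.0017,0.0017,0.0467],
    [0.0017,0.0017,0.0633],
    [0.0017,0.0017,0.0767],
    [0.0017,0.0017,0.085],
    [0.0017,0.0017,0.0883],
    [0.0017,0.0017,0.09],
  ],
  claw=[3.5,3.5,3.5,3.5,3.5,3.5,3.5,3.5],
)

```text
t: 6.25
tool_pos: [0.5965, -0.162, 0.0411]
tool_rot: [[1.0, -0.0, -0.001], [-0.0, -1.0, 0.0], [-0.001, -0.0, -1.0]]
wrist_force: [-0.1, 0.5, -0.8]
opening: 0.422
grip_force: 20.0
```

In the tool's units: 0.3 cm / 60 = 0.005, 0.2 cm / 60 = 0.0033.

servo_tool(
  rotation=[
    [0,0,0],
    [0,0,0],
    [0,0,0],
    [0,0,0],
    [0,0,0],
  ],
  xyz=[
    [0,0,0.0017],
    [0,0,0.0033],
    [0,0,0.005],
    [0,0,0.005],
    [0,0,0.005],
  ],
  claw=[3.5,3.5,3.5,3.5,3.5],
)

```text
t: 6.67
tool_pos: [0.5967, -0.1621, 0.0389]
tool_rot: [[1.0, -0.0, 0.0], [-0.0, -1.0, -0.0], [0.0, 0.0, -1.0]]
wrist_force: [-0.3, 0.3, -0.9]
opening: 0.426
grip_force: 20.0
```

In the tool's units: 0.2 cm / 60 = 0.0033, 0.15 cm / 60 = 0.0025.

servo_tool(
  rotation=[
    [0,0,0],
    [0,0,0],
    [0,0,0],
    [0,0,0],
  ],
  xyz=[
    [0,0,0.0017],
    [0,0,0.0025],
    [0,0,0.0033],
    [0,0,0.0033],
  ],
  claw=[3.5,3.5,3.5,3.5],
)

```text
t: 7.0
tool_pos: [0.5967, -0.1621, 0.0372]
tool_rot: [[1.0, -0.0, 0.0], [-0.0, -1.0, -0.0], [0.0, 0.0, -1.0]]
wrist_force: [-2.1, 0.7, 3.5]
opening: 0.429
grip_force: 20.0
```

Contact at 3.5 N, so the cone is seated. Releasing and raising.

In the tool's units: -16 cm / 60 = -0.2667, -13 cm / 60 = -0.2167.

servo_tool(
  rotation=[
    [0,0,0],
    [0,0,0],
    [0,0,0],
    [0,0,0],
    [0,0,0],
    [0,0,0],
    [0,0,0],
    [0,0,0],
    [0,0,0],
    [0,0,0],
  ],
  xyz=[
    [0,0,0],
    [0,0,0],
    [0,0,0],
    [0,0,0],
    [0,0,-0.0083],
    [0,0,-0.0333],
    [0,0,-0.0833],
    [0,0,-0.15],
    [0,0,-0.2167],
    [0,0,-0.2667],
  ],
  claw=[5,6.5,6.5,6.5,6.5,6.5,6.5,6.5,7,7],
)

```text
t: 7.83
tool_pos: [0.5972, -0.1623, 0.2006]
tool_rot: [[1.0, -0.0, 0.003], [-0.0, -1.0, -0.001], [0.003, 0.001, -1.0]]
wrist_force: [1.6, -0.5, 0.3]
opening: 0.758
grip_force: 0.0
```

In the tool's units: -37.5 cm / 60 = -0.625, -34 cm / 60 = -0.5667.

servo_tool(
  rotation=[
    [0,0,0],
    [0,0,0],
    [0,0,0],
    [0,0,0],
    [0,0,0],
    [0,0,0],
    [0,0,0],
    [0,0,0],
    [0,0,0],
    [0,0,0],
  ],
  xyz=[
    [-0.0033,-0.0417,0],
    [-0.0083,-0.1,0],
    [-0.0133,-0.1667,0],
    [-0.0183,-0.2333,0],
    [-0.0233,-0.3,0],
    [-0.0283,-0.3667,0],
    [-0.0333,-0.4333,0],
    [-0.0417,-0.5,0],
    [-0.0483,-0.5667,0],
    [-0.05,-0.625,0],
  ],
  claw=[8,8,8,8,8,8,8,8,8,8],
)

```text
t: 8.67
tool_pos: [0.5657, 0.2155, 0.1972]
tool_rot: [[1.0, 0.001, 0.0], [0.001, -1.0, 0.0], [0.0, -0.0, -1.0]]
wrist_force: [-0.0, 0.0, -0.1]
opening: 0.871
grip_force: 0.0
```

Run:
```python
from h import *
s=manip.sense(); print(s["t"],s["tool_pos"],s["opening"])
print("cone_s placed (expect .054)"); topface(.054,(.596,-.162),r=.024)
print("m"); topface(.093,(.566,.213))
```

```text
8.6667 [0.56571265 0.21550754 0.1972394 ] 0.8706241001476781
cone_s placed (expect .054)
side 73 circ [ 599.7 -158.9] d 37.5 z 0.053
top 86 circ [ 597.  -159.8] d 37.0 z 0.0536
m
side 260 circ [568.2 213.3] d 48.0 z 0.0923
top 49 circ [566.7 209.4] d 47.0 z 0.0928
```

cone_s is seated. Next is cone_m.

In the tool's units: 12.2 cm / 60 = 0.2033, 12 cm / 60 = 0.2.

servo_tool(
  rotation=[
    [0,0,0],
    [0,0,0],
    [0,0,0],
    [0,0,0],
    [0,0,0],
    [0,0,0],
    [0,0,0],
    [0,0,0],
    [0,0,0],
    [0,0,0],
  ],
  xyz=[
    [0,0.0017,0.025],
    [0,0.0017,0.0667],
    [0,0.0017,0.1167],
    [0,0.0017,0.1583],
    [0,0.0017,0.1883],
    [0,0.0017,0.2],
    [0,0.0017,0.2033],
    [0,0.0017,0.2033],
    [0,0.0017,0.2033],
    [0,0.0017,0.2033],
  ],
  claw=[8,8,8,8,8,8,8,6.5,6,5.8],
)

```text
t: 9.7
tool_pos: [0.5677, 0.2119, 0.0763]
tool_rot: [[1.0, -0.001, 0.003], [-0.001, -1.0, 0.001], [0.003, -0.001, -1.0]]
wrist_force: [0.3, 0.6, 0.3]
opening: 0.703
grip_force: 0.0
```

servo_tool(
  rotation=[
    [0,0,0],
    [0,0,0],
    [0,0,0],
    [0,0,0],
    [0,0,0],
    [0,0,0],
    [0,0,0],
    [0,0,0],
  ],
  xyz=[
    [0,0,0],
    [0,0,0],
    [0,0,0],
    [0,0,0],
    [0,0,0],
    [0,0,0],
    [0,0,0],
    [0,0,0],
  ],
  claw=[5.5,5.3,5.1,4.9,4.7,4.5,4.4,4.4],
  newtons=25,
)

```text
t: 10.37
tool_pos: [0.5669, 0.2116, 0.0751]
tool_rot: [[1.0, -0.0, 0.001], [-0.0, -1.0, -0.0], [0.001, 0.0, -1.0]]
wrist_force: [-1.3, -3.1, 5.5]
opening: 0.532
grip_force: 25.0
```

In the tool's units: -11 cm / 60 = -0.1833, -10 cm / 60 = -0.1667.

servo_tool(
  rotation=[
    [0,0,0],
    [0,0,0],
    [0,0,0],
    [0,0,0],
    [0,0,0],
    [0,0,0],
  ],
  xyz=[
    [0,0,-0.0083],
    [0,0,-0.025],
    [0,0,-0.0667],
    [0,0,-0.1167],
    [0,0,-0.1667],
    [0,0,-0.1833],
  ],
  claw=[4.4,4.4,4.4,4.4,4.4,4.4],
)

```text
t: 10.87
tool_pos: [0.5683, 0.2128, 0.1896]
tool_rot: [[1.0, 0.0, 0.007], [0.0, -1.0, 0.002], [0.007, -0.002, -1.0]]
wrist_force: [1.1, 0.2, -1.5]
opening: 0.534
grip_force: 25.0
```

In the tool's units: 35.1 cm / 60 = 0.585, -1.5 cm / 60 = -0.025.

servo_tool(
  rotation=[
    [0,0,0],
    [0,0,0],
    [0,0,0],
    [0,0,0],
    [0,0,0],
    [0,0,0],
    [0,0,0],
    [0,0,0],
    [0,0,0],
    [0,0,0],
  ],
  xyz=[
    [-0.01,0.0417,0],
    [-0.025,0.1,0],
    [-0.0417,0.1667,0],
    [-0.0583,0.2333,0],
    [-0.075,0.3,0],
    [-0.0917,0.3667,0],
    [-0.1083,0.4333,0],
    [-0.125,0.5,0],
    [-0.1383,0.5533,0],
    [-0.1458,0.585,0],
  ],
  claw=[4.4,4.4,4.4,4.4,4.4,4.4,4.4,4.4,4.4,4.4],
)

```text
t: 11.7
tool_pos: [0.4777, -0.1419, 0.1841]
tool_rot: [[1.0, -0.003, -0.001], [-0.003, -1.0, -0.0], [-0.001, 0.0, -1.0]]
wrist_force: [0.9, -0.3, -2.2]
opening: 0.533
grip_force: 25.0
```

In the tool's units: 9 cm / 60 = 0.15, 8.5 cm / 60 = 0.1417.

servo_tool(
  rotation=[
    [0,0,0],
    [0,0,0],
    [0,0,0],
    [0,0,0],
    [0,0,0],
    [0,0,0],
    [0,0,0],
  ],
  xyz=[
    [0,0,0.0083],
    [0,0,0.0333],
    [0,0,0.075],
    [0,0,0.1167],
    [0,0,0.1417],
    [0,0,0.15],
    [0,0,0.15],
  ],
  claw=[4.4,4.4,4.4,4.4,4.4,4.4,4.4],
)

```text
t: 12.28
tool_pos: [0.4782, -0.1379, 0.0931]
tool_rot: [[1.0, 0.0, -0.003], [0.0, -1.0, 0.002], [-0.003, -0.002, -1.0]]
wrist_force: [-0.9, -0.2, -2.7]
opening: 0.531
grip_force: 25.0
```

Run:
```python
from h import *
s=manip.sense(); print(s["t"],s["tool_pos"],s["wrist_force"])
topface(s["tool_pos"][2]+.018,s["tool_pos"],r=.028)
print("l"); topface(.063,(.563,.213))
c=manip.capture("side"); cv2.imwrite("pics/a3.png",cv2.resize(c["image"][90:230,310:490],None,fx=3,fy=3))
```

```text
12.2833 [ 0.47823366 -0.1379404   0.093136  ] [-0.87941242 -0.23084377 -2.65594391]
side 46 circ [ 465.  -131.9] d 36.4 z 0.1108
top few 0
l
side 416 circ [564.  214.8] d 58.2 z 0.0625
top 347 circ [562.8 213.1] d 57.2 z 0.0633
```

View pics/a3.png

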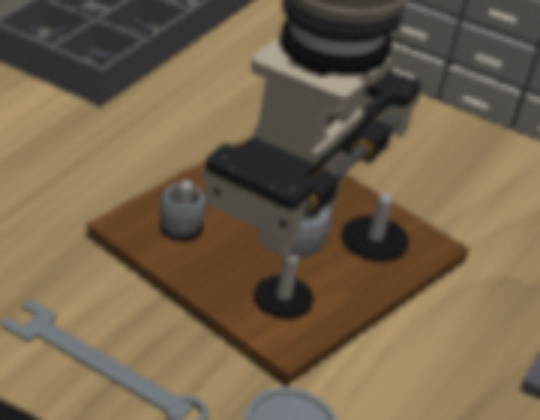

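cone_s is seated at (183,210) in the crop, and cone_m hangs above the peg_m pin at (291,260).

In the tool's units: 5.3 cm / 60 = 0.0883, 5.2 cm / 60 = 0.0867.

servo_tool(
  rotation=[
    [0,0,0],
    [0,0,0],
    [0,0,0],
    [0,0,0],
    [0,0,0],
    [0,0,0],
    [0,0,0],
    [0,0,0],
  ],
  xyz=[
    [0.0017,0.0017,0.0133],
    [0.0017,0.0017,0.03],
    [0.0017,0.0017,0.0467],
    [0.0017,0.0017,0.0633],
    [0.0017,0.0017,0.0767],
    [0.0017,0.0017,0.0833],
    [0.0017,0.0017,0.0867],
    [0.0017,0.0017,0.0883],
  ],
  claw=[4.4,4.4,4.4,4.4,4.4,4.4,4.4,4.4],
)

```text
t: 13.2
tool_pos: [0.48, -0.14, 0.0412]
tool_rot: [[1.0, -0.0, -0.001], [-0.0, -1.0, 0.0], [-0.001, -0.0, -1.0]]
wrist_force: [-0.3, 0.3, -3.4]
opening: 0.536
grip_force: 25.0
```

In the tool's units: 0.25 cm / 60 = 0.0042, 0.2 cm / 60 = 0.0033.

servo_tool(
  rotation=[
    [0,0,0],
    [0,0,0],
    [0,0,0],
    [0,0,0],
  ],
  xyz=[
    [0,0,0.0017],
    [0,0,0.0033],
    [0,0,0.0042],
    [0,0,0.0042],
  ],
  claw=[4.4,4.4,4.4,4.4],
)

```text
t: 13.53
tool_pos: [0.4802, -0.1401, 0.0394]
tool_rot: [[1.0, -0.0, 0.0], [-0.0, -1.0, -0.0], [0.0, 0.0, -1.0]]
wrist_force: [-0.2, 0.4, -2.8]
opening: 0.53
grip_force: 25.0
```

In the tool's units: 0.25 cm / 60 = 0.0042, 0.2 cm / 60 = 0.0033.

servo_tool(
  rotation=[
    [0,0,0],
    [0,0,0],
    [0,0,0],
    [0,0,0],
    [0,0,0],
  ],
  xyz=[
    [0,0,0.0017],
    [0,0,0.0025],
    [0,0,0.0033],
    [0,0,0.0042],
    [0,0,0.0042],
  ],
  claw=[4.4,4.4,4.4,4.4,4.4],
)

```text
t: 13.95
tool_pos: [0.4801, -0.14, 0.0366]
tool_rot: [[1.0, -0.0, -0.0], [-0.0, -1.0, -0.0], [-0.0, 0.0, -1.0]]
wrist_force: [-0.2, -0.1, -2.3]
opening: 0.532
grip_force: 25.0
```

In the tool's units: 0.1 cm / 60 = 0.0017.

servo_tool(
  rotation=[
    [0,0,0],
    [0,0,0],
    [0,0,0],
  ],
  xyz=[
    [0,0,0.0017],
    [0,0,0.0017],
    [0,0,0.0017],
  ],
  claw=[4.4,4.4,4.4],
)

```text
t: 14.2
tool_pos: [0.4802, -0.1401, 0.0361]
tool_rot: [[1.0, -0.0, 0.0], [-0.0, -1.0, -0.0], [0.0, 0.0, -1.0]]
wrist_force: [-1.6, -0.3, 3.3]
opening: 0.534
grip_force: 25.0
```

servo_tool(
  rotation=[
    [0,0,0],
    [0,0,0],
    [0,0,0],
    [0,0,0],
    [0,0,0],
    [0,0,0],
    [0,0,0],
    [0,0,0],
    [0,0,0],
    [0,0,0],
  ],
  xyz=[
    [0,0,0],
    [0,0,0],
    [0,0,0],
    [0,0,0],
    [0,0,-0.0083],
    [0,0,-0.0333],
    [0,0,-0.0833],
    [0,0,-0.15],
    [0,0,-0.2],
    [0,0,-0.2167],
  ],
  claw=[6,7,7,7,7,7,7,7,7,8],
)

```text
t: 15.03
tool_pos: [0.4821, -0.1409, 0.1708]
tool_rot: [[1.0, -0.0, 0.007], [-0.0, -1.0, -0.004], [0.007, 0.004, -1.0]]
wrist_force: [1.2, 0.1, -1.0]
opening: 0.8
grip_force: 0.0
```

servo_tool(
  rotation=[
    [0,0,0],
    [0,0,0],
    [0,0,0],
    [0,0,0],
    [0,0,0],
    [0,0,0],
    [0,0,0],
    [0,0,0],
    [0,0,0],
    [0,0,0],
  ],
  xyz=[
    [0.01,-0.0417,0],
    [0.025,-0.1,0],
    [0.0417,-0.1667,0],
    [0.0583,-0.2333,0],
    [0.075,-0.3,0],
    [0.0917,-0.3667,0],
    [0.1083,-0.4333,0],
    [0.1217,-0.5,0],
    [0.1333,-0.5583,0],
    [0.1383,-0.5883,0],
  ],
  claw=[8.5,8.5,8.5,8.5,8.5,8.5,8.5,8.5,8.5,8.5],
)

```text
t: 15.87
tool_pos: [0.5633, 0.2171, 0.1659]
tool_rot: [[1.0, 0.003, 0.001], [0.003, -1.0, 0.001], [0.001, -0.001, -1.0]]
wrist_force: [-0.6, -0.6, 0.3]
opening: 0.928
grip_force: 0.0
```

Run:
```python
from h import *
s=manip.sense(); print(s["t"],s["tool_pos"],s["opening"])
print("cone_m placed (expect .054)"); topface(.054,(.480,-.14),r=.03)
print("l"); topface(.063,(.563,.213))
```

```text
15.8667 [0.56327247 0.21708288 0.16589314] 0.927963864296186
cone_m placed (expect .054)
side 151 circ [ 480.8 -137.9] d 48.1 z 0.0535
top 213 circ [ 479.6 -138.3] d 47.6 z 0.0544
l
side 415 circ [565.3 214.8] d 57.6 z 0.0625
top 70 circ [565.6 204.6] d 54.7 z 0.0631
```

cone_m is seated. Next is cone_l.

In the tool's units: 12.1 cm / 60 = 0.2017, 11.9 cm / 60 = 0.1983.

servo_tool(
  rotation=[
    [0,0,0],
    [0,0,0],
    [0,0,0],
    [0,0,0],
    [0,0,0],
    [0,0,0],
    [0,0,0],
    [0,0,0],
    [0,0,0],
    [0,0,0],
  ],
  xyz=[
    [0,0,0.025],
    [0,0,0.0667],
    [0,0,0.1167],
    [0,0,0.1583],
    [0,0,0.1883],
    [0,0,0.1983],
    [0,0,0.2017],
    [0,0,0.2017],
    [0,0,0.2017],
    [0,0,0.2017],
  ],
  claw=[8.5,8.5,8.5,8.5,8.5,8.5,8.5,7.5,7,6.8],
)

```text
t: 16.9
tool_pos: [0.5641, 0.2129, 0.0463]
tool_rot: [[1.0, -0.001, 0.003], [-0.001, -1.0, 0.001], [0.003, -0.001, -1.0]]
wrist_force: [0.1, -0.2, -0.2]
opening: 0.768
grip_force: 0.0
```

servo_tool(
  rotation=[
    [0,0,0],
    [0,0,0],
    [0,0,0],
    [0,0,0],
    [0,0,0],
    [0,0,0],
    [0,0,0],
    [0,0,0],
  ],
  xyz=[
    [0,0,0],
    [0,0,0],
    [0,0,0],
    [0,0,0],
    [0,0,0],
    [0,0,0],
    [0,0,0],
    [0,0,0],
  ],
  claw=[6.6,6.4,6.2,6,5.8,5.6,5.4,5.4],
  newtons=35,
)

```text
t: 17.57
tool_pos: [0.5633, 0.2126, 0.045]
tool_rot: [[1.0, -0.0, 0.0], [-0.0, -1.0, -0.001], [0.0, 0.001, -1.0]]
wrist_force: [-0.4, -3.8, 5.1]
opening: 0.638
grip_force: 35.0
```

In the tool's units: -12 cm / 60 = -0.2, -11 cm / 60 = -0.1833.

servo_tool(
  rotation=[
    [0,0,0],
    [0,0,0],
    [0,0,0],
    [0,0,0],
    [0,0,0],
    [0,0,0],
  ],
  xyz=[
    [0,0,-0.0083],
    [0,0,-0.025],
    [0,0,-0.0667],
    [0,0,-0.1333],
    [0,0,-0.1833],
    [0,0,-0.2],
  ],
  claw=[5.4,5.4,5.4,5.4,5.4,5.4],
)

```text
t: 18.07
tool_pos: [0.5652, 0.214, 0.1701]
tool_rot: [[1.0, 0.0, 0.008], [0.0, -1.0, 0.003], [0.008, -0.003, -1.0]]
wrist_force: [2.3, -0.3, -2.9]
opening: 0.639
grip_force: 35.0
```

In the tool's units: 36 cm / 60 = 0.6, -2.9 cm / 60 = -0.0483.

servo_tool(
  rotation=[
    [0,0,0],
    [0,0,0],
    [0,0,0],
    [0,0,0],
    [0,0,0],
    [0,0,0],
    [0,0,0],
    [0,0,0],
    [0,0,0],
    [0,0,0],
  ],
  xyz=[
    [-0.0083,0.0333,0],
    [-0.02,0.0833,0],
    [-0.0333,0.15,0],
    [-0.0483,0.2167,0],
    [-0.0633,0.2833,0],
    [-0.0783,0.35,0],
    [-0.0933,0.4167,0],
    [-0.1083,0.4833,0],
    [-0.1233,0.55,0],
    [-0.1333,0.6,0],
  ],
  claw=[5.4,5.4,5.4,5.4,5.4,5.4,5.4,5.4,5.4,5.4],
)

```text
t: 18.9
tool_pos: [0.4815, -0.1493, 0.1638]
tool_rot: [[1.0, -0.001, -0.002], [-0.001, -1.0, 0.0], [-0.002, -0.0, -1.0]]
wrist_force: [0.7, 0.1, -4.7]
opening: 0.638
grip_force: 35.0
```

In the tool's units: 11 cm / 60 = 0.1833, 9 cm / 60 = 0.15.

servo_tool(
  rotation=[
    [0,0,0],
    [0,0,0],
    [0,0,0],
    [0,0,0],
    [0,0,0],
    [0,0,0],
    [0,0,0],
    [0,0,0],
    [0,0,0],
    [0,0,0],
  ],
  xyz=[
    [-0.0117,0.05,0],
    [-0.025,0.1,0],
    [-0.035,0.15,0],
    [-0.0433,0.1833,0],
    [-0.0433,0.1833,0.025],
    [-0.0433,0.1833,0.0583],
    [-0.0433,0.1833,0.0917],
    [-0.0433,0.1833,0.1133],
    [-0.0433,0.1833,0.1167],
    [-0.0433,0.1833,0.1167],
  ],
  claw=[5.4,5.4,5.4,5.4,5.4,5.4,5.4,5.4,5.4,5.4],
)

```text
t: 19.73
tool_pos: [0.4564, -0.2563, 0.0934]
tool_rot: [[1.0, -0.0, -0.003], [-0.0, -1.0, 0.002], [-0.003, -0.002, -1.0]]
wrist_force: [-0.4, -0.5, -3.9]
opening: 0.635
grip_force: 35.0
```

Run:
```python
from h import *
s=manip.sense(); print(s["t"],s["tool_pos"],s["wrist_force"])
print("xl"); topface(.033,(.562,.212))
c=manip.capture("side"); cv2.imwrite("pics/a4.png",cv2.resize(c["image"][90:230,310:490],None,fx=3,fy=3))
```

```text
19.7333 [ 0.45636322 -0.25626048  0.09335619] [-0.38044067 -0.45108662 -3.85365837]
xl
side 594 circ [563.6 213. ] d 68.1 z 0.0324
top 484 circ [562.1 210.8] d 67.2 z 0.0333
```

View pics/a4.png

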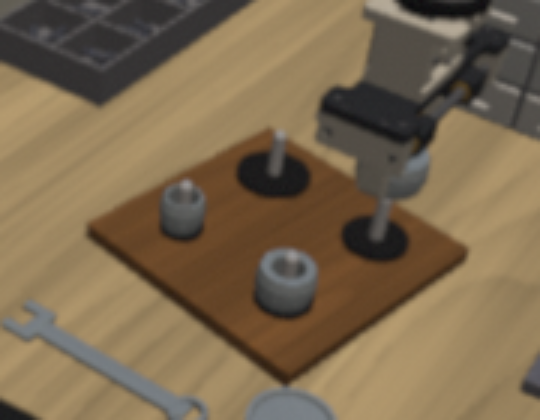

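s and m are seated at (183,210) and (287,282) in the crop, and cone_l hangs above the peg_l pin at (384,203).

In the tool's units: 5.3 cm / 60 = 0.0883, 5.2 cm / 60 = 0.0867.

servo_tool(
  rotation=[
    [0,0,0],
    [0,0,0],
    [0,0,0],
    [0,0,0],
    [0,0,0],
    [0,0,0],
    [0,0,0],
    [0,0,0],
    [0,0,0],
  ],
  xyz=[
    [0,0,0.0133],
    [0,0,0.03],
    [0,0,0.0467],
    [0,0,0.0633],
    [0,0,0.0767],
    [0,0,0.0833],
    [0,0,0.0867],
    [0,0,0.0883],
    [0,0,0.0883],
  ],
  claw=[5.4,5.4,5.4,5.4,5.4,5.4,5.4,5.4,5.4],
)

```text
t: 20.63
tool_pos: [0.4572, -0.2571, 0.0417]
tool_rot: [[1.0, -0.0, 0.0], [-0.0, -1.0, -0.0], [0.0, 0.0, -1.0]]
wrist_force: [0.7, 0.4, -3.4]
opening: 0.637
grip_force: 35.0
```

In the tool's units: 0.35 cm / 60 = 0.0058, 0.3 cm / 60 = 0.005.

servo_tool(
  rotation=[
    [0,0,0],
    [0,0,0],
    [0,0,0],
    [0,0,0],
    [0,0,0],
  ],
  xyz=[
    [0,0,0.0017],
    [0,0,0.0033],
    [0,0,0.005],
    [0,0,0.0058],
    [0,0,0.0058],
  ],
  claw=[5.4,5.4,5.4,5.4,5.4],
)

```text
t: 21.05
tool_pos: [0.4571, -0.257, 0.0382]
tool_rot: [[1.0, -0.0, -0.0], [-0.0, -1.0, -0.0], [-0.0, 0.0, -1.0]]
wrist_force: [0.7, -0.9, -3.9]
opening: 0.641
grip_force: 35.0
```

servo_tool(
  rotation=[
    [0,0,0],
    [0,0,0],
    [0,0,0],
    [0,0,0],
  ],
  xyz=[
    [0,0,0.0017],
    [0,0,0.0025],
    [0,0,0.0033],
    [0,0,0.0033],
  ],
  claw=[5.4,5.4,5.4,5.4],
)

```text
t: 21.38
tool_pos: [0.457, -0.257, 0.0361]
tool_rot: [[1.0, -0.0, -0.0], [-0.0, -1.0, 0.0], [-0.0, -0.0, -1.0]]
wrist_force: [-0.1, 0.2, -5.0]
opening: 0.641
grip_force: 35.0
```

In the tool's units: 0.1 cm / 60 = 0.0017, 0.05 cm / 60 = 0.0008.

servo_tool(
  rotation=[
    [0,0,0],
    [0,0,0],
    [0,0,0],
  ],
  xyz=[
    [0,0,0.0008],
    [0,0,0.0017],
    [0,0,0.0017],
  ],
  claw=[5.4,5.4,5.4],
)

```text
t: 21.63
tool_pos: [0.4571, -0.2571, 0.036]
tool_rot: [[1.0, -0.0, 0.0], [-0.0, -1.0, -0.0], [0.0, 0.0, -1.0]]
wrist_force: [-2.7, 1.2, 4.4]
opening: 0.638
grip_force: 35.0
```

In the tool's units: -12 cm / 60 = -0.2, -11 cm / 60 = -0.1833.

servo_tool(
  rotation=[
    [0,0,0],
    [0,0,0],
    [0,0,0],
    [0,0,0],
    [0,0,0],
    [0,0,0],
    [0,0,0],
    [0,0,0],
    [0,0,0],
    [0,0,0],
  ],
  xyz=[
    [0,0,0],
    [0,0,0],
    [0,0,0],
    [0,0,0],
    [0,0,-0.0083],
    [0,0,-0.0333],
    [0,0,-0.0833],
    [0,0,-0.15],
    [0,0,-0.1833],
    [0,0,-0.2],
  ],
  claw=[7,7.8,7.8,7.8,7.8,7.8,7.8,7.8,7.8,7.8],
)

```text
t: 22.47
tool_pos: [0.4584, -0.258, 0.1589]
tool_rot: [[1.0, -0.0, 0.005], [-0.0, -1.0, -0.004], [0.005, 0.004, -1.0]]
wrist_force: [-0.2, 0.3, 0.2]
opening: 0.848
grip_force: 0.0
```

In the tool's units: -36 cm / 60 = -0.6, -33 cm / 60 = -0.55.

servo_tool(
  rotation=[
    [0,0,0],
    [0,0,0],
    [0,0,0],
    [0,0,0],
    [0,0,0],
    [0,0,0],
    [0,0,0],
    [0,0,0],
    [0,0,0],
    [0,0,0],
  ],
  xyz=[
    [0.0083,-0.0333,0],
    [0.02,-0.0833,0],
    [0.0333,-0.15,0],
    [0.0483,-0.2167,0],
    [0.0633,-0.2833,0],
    [0.0783,-0.35,0],
    [0.0933,-0.4167,0],
    [0.1083,-0.4833,0],
    [0.1233,-0.55,0],
    [0.1333,-0.6,0],
  ],
  claw=[9,9,9,9,9,9,9,9,9,9],
)

```text
t: 23.3
tool_pos: [0.5369, 0.106, 0.1544]
tool_rot: [[1.0, 0.001, -0.001], [0.001, -1.0, 0.0], [-0.001, -0.0, -1.0]]
wrist_force: [0.6, 0.2, -0.5]
opening: 0.977
grip_force: 0.0
```

In the tool's units: -10.8 cm / 60 = -0.18, -9 cm / 60 = -0.15.

servo_tool(
  rotation=[
    [0,0,0],
    [0,0,0],
    [0,0,0],
    [0,0,0],
    [0,0,0],
    [0,0,0],
  ],
  xyz=[
    [0.0117,-0.05,0],
    [0.025,-0.1,0],
    [0.0367,-0.15,0],
    [0.0433,-0.18,0],
    [0.0433,-0.18,0],
    [0.0433,-0.18,0],
  ],
  claw=[9,9,9,9,9,9],
)

```text
t: 23.8
tool_pos: [0.5625, 0.2115, 0.1539]
tool_rot: [[1.0, 0.002, -0.002], [0.002, -1.0, -0.001], [-0.002, 0.001, -1.0]]
wrist_force: [-0.6, -0.3, -0.7]
opening: 0.98
grip_force: 0.0
```

Run:
```python
from h import *
s=manip.sense(); print(s["t"],s["tool_pos"],s["opening"])
print("cone_l placed (expect .054)"); topface(.054,(.457,-.257),r=.035)
print("xl"); topface(.033,(.563,.212))
```

```text
23.8 [0.56250079 0.2115428  0.1539492 ] 0.9798106540683825
cone_l placed (expect .054)
side 191 circ [ 459.5 -253.1] d 55.6 z 0.0529
top 363 circ [ 457.6 -256.1] d 56.4 z 0.0546
xl
side 591 circ [564.5 213.3] d 68.6 z 0.0325
top 83 circ [564.2 199.5] d 60.5 z 0.0331
```

cone_l is seated. Last is cone_xl (underside at 3 mm, so TCP goes to about 15 mm).

In the tool's units: 13.8 cm / 60 = 0.23, 13.7 cm / 60 = 0.2283.

servo_tool(
  rotation=[
    [0,0,0],
    [0,0,0],
    [0,0,0],
    [0,0,0],
    [0,0,0],
    [0,0,0],
    [0,0,0],
    [0,0,0],
    [0,0,0],
    [0,0,0],
  ],
  xyz=[
    [0,-0.0008,0.025],
    [0,-0.0008,0.0667],
    [0,-0.0008,0.1167],
    [0,-0.0008,0.1583],
    [0,-0.0008,0.1917],
    [0,-0.0008,0.2133],
    [0,-0.0008,0.2233],
    [0,-0.0008,0.2283],
    [0,-0.0008,0.23],
    [0,-0.0008,0.23],
  ],
  claw=[9,9,9,9,9,9,9,9,8.5,8],
)

```text
t: 24.83
tool_pos: [0.5638, 0.2112, 0.018]
tool_rot: [[1.0, -0.001, 0.001], [-0.001, -1.0, 0.0], [0.001, -0.0, -1.0]]
wrist_force: [0.4, 0.7, -0.3]
opening: 0.902
grip_force: 0.0
```

servo_tool(
  rotation=[
    [0,0,0],
    [0,0,0],
    [0,0,0],
    [0,0,0],
    [0,0,0],
    [0,0,0],
    [0,0,0],
    [0,0,0],
    [0,0,0],
  ],
  xyz=[
    [0,0,0],
    [0,0,0],
    [0,0,0],
    [0,0,0],
    [0,0,0],
    [0,0,0],
    [0,0,0],
    [0,0,0],
    [0,0,0],
  ],
  claw=[7.6,7.4,7.2,7,6.8,6.6,6.4,6.4,6.4],
  newtons=45,
)

```text
t: 25.58
tool_pos: [0.5635, 0.2107, 0.0178]
tool_rot: [[1.0, 0.0, 0.001], [0.0, -1.0, -0.001], [0.001, 0.001, -1.0]]
wrist_force: [0.3, -5.7, 5.3]
opening: 0.747
grip_force: 45.0
```

In the tool's units: -15 cm / 60 = -0.25, -14.5 cm / 60 = -0.2417.

servo_tool(
  rotation=[
    [0,0,0],
    [0,0,0],
    [0,0,0],
    [0,0,0],
    [0,0,0],
    [0,0,0],
    [0,0,0],
    [0,0,0],
  ],
  xyz=[
    [0,0,-0.0083],
    [0,0,-0.025],
    [0,0,-0.0667],
    [0,0,-0.1167],
    [0,0,-0.1667],
    [0,0,-0.2167],
    [0,0,-0.2417],
    [0,0,-0.25],
  ],
  claw=[6.4,6.4,6.4,6.4,6.4,6.4,6.4,6.4],
)

```text
t: 26.25
tool_pos: [0.5641, 0.2122, 0.1705]
tool_rot: [[1.0, 0.0, 0.005], [0.0, -1.0, 0.002], [0.005, -0.002, -1.0]]
wrist_force: [-0.1, 0.3, -7.9]
opening: 0.746
grip_force: 45.0
```

In the tool's units: 36 cm / 60 = 0.6, 33 cm / 60 = 0.55.

servo_tool(
  rotation=[
    [0,0,0],
    [0,0,0],
    [0,0,0],
    [0,0,0],
    [0,0,0],
    [0,0,0],
    [0,0,0],
    [0,0,0],
    [0,0,0],
    [0,0,0],
  ],
  xyz=[
    [0,0.0333,0],
    [0,0.0833,0],
    [0,0.15,0],
    [0.0033,0.2167,0],
    [0.0067,0.2833,0],
    [0.01,0.35,0],
    [0.0133,0.4167,0],
    [0.0167,0.4833,0],
    [0.0183,0.55,0],
    [0.0183,0.6,0],
  ],
  claw=[6.4,6.4,6.4,6.4,6.4,6.4,6.4,6.4,6.4,6.4],
)

```text
t: 27.08
tool_pos: [0.573, -0.1513, 0.1655]
tool_rot: [[1.0, -0.002, -0.003], [-0.002, -1.0, 0.001], [-0.003, -0.001, -1.0]]
wrist_force: [-0.1, 0.5, -7.9]
opening: 0.75
grip_force: 45.0
```

In the tool's units: 13 cm / 60 = 0.2167, 12 cm / 60 = 0.2.

servo_tool(
  rotation=[
    [0,0,0],
    [0,0,0],
    [0,0,0],
    [0,0,0],
    [0,0,0],
    [0,0,0],
    [0,0,0],
    [0,0,0],
    [0,0,0],
    [0,0,0],
  ],
  xyz=[
    [0,0.05,0],
    [0,0.1,0],
    [0,0.15,0],
    [0,0.2,0],
    [0,0.2167,0.0167],
    [0,0.2167,0.0583],
    [0,0.2167,0.0917],
    [0,0.2167,0.105],
    [0,0.2167,0.1083],
    [0,0.2167,0.1083],
  ],
  claw=[6.4,6.4,6.4,6.4,6.4,6.4,6.4,6.4,6.4,6.4],
)

```text
t: 27.92
tool_pos: [0.5738, -0.2779, 0.1013]
tool_rot: [[1.0, 0.0, -0.002], [0.0, -1.0, 0.001], [-0.002, -0.001, -1.0]]
wrist_force: [0.7, 0.3, -7.5]
opening: 0.749
grip_force: 45.0
```

Run:
```python
from h import *
s=manip.sense(); print(s["t"],s["tool_pos"],s["wrist_force"])
c=manip.capture("side"); cv2.imwrite("pics/a5.png",cv2.resize(c["image"][90:230,310:490],None,fx=3,fy=3))
```

```text
27.9167 [ 0.57382491 -0.27785788  0.10125293] [ 0.7044123   0.27152331 -7.50522876]
```

View pics/a5.png

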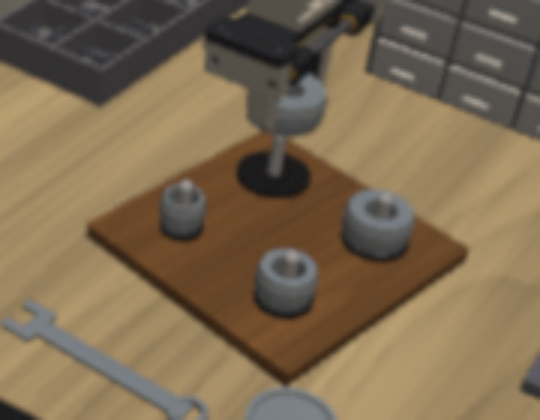

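Three cones are seated, and cone_xl hangs over the peg_xl pin at (278,145) in the crop.

servo_tool(
  rotation=[
    [0,0,0],
    [0,0,0],
    [0,0,0],
    [0,0,0],
    [0,0,0],
    [0,0,0],
    [0,0,0],
    [0,0,0],
    [0,0,0],
    [0,0,0],
  ],
  xyz=[
    [0,0.0017,0.0133],
    [0,0.0017,0.03],
    [0,0.0017,0.0467],
    [0,0.0017,0.0633],
    [0,0.0017,0.0783],
    [0,0.0017,0.0867],
    [0,0.0017,0.0917],
    [0,0.0017,0.0933],
    [0,0.0017,0.095],
    [0,0.0017,0.095],
  ],
  claw=[6.4,6.4,6.4,6.4,6.4,6.4,6.4,6.4,6.4,6.4],
)

```text
t: 28.8
tool_pos: [0.5743, -0.2797, 0.0455]
tool_rot: [[1.0, -0.0, 0.001], [-0.0, -1.0, -0.0], [0.001, 0.0, -1.0]]
wrist_force: [0.0, -0.2, -8.0]
opening: 0.75
grip_force: 45.0
```

In the tool's units: 0.35 cm / 60 = 0.0058, 0.3 cm / 60 = 0.005.

servo_tool(
  rotation=[
    [0,0,0],
    [0,0,0],
    [0,0,0],
    [0,0,0],
    [0,0,0],
  ],
  xyz=[
    [0,0,0.0017],
    [0,0,0.0033],
    [0,0,0.005],
    [0,0,0.0058],
    [0,0,0.0058],
  ],
  claw=[6.4,6.4,6.4,6.4,6.4],
)

```text
t: 29.22
tool_pos: [0.574, -0.2795, 0.0416]
tool_rot: [[1.0, -0.0, -0.0], [-0.0, -1.0, 0.0], [-0.0, -0.0, -1.0]]
wrist_force: [0.2, -0.1, -7.7]
opening: 0.743
grip_force: 45.0
```

In the tool's units: 0.25 cm / 60 = 0.0042, 0.2 cm / 60 = 0.0033.

servo_tool(
  rotation=[
    [0,0,0],
    [0,0,0],
    [0,0,0],
    [0,0,0],
  ],
  xyz=[
    [0,0,0.0017],
    [0,0,0.0033],
    [0,0,0.0042],
    [0,0,0.0042],
  ],
  claw=[6.4,6.4,6.4,6.4],
)

```text
t: 29.55
tool_pos: [0.574, -0.2795, 0.039]
tool_rot: [[1.0, -0.0, -0.0], [-0.0, -1.0, 0.0], [-0.0, -0.0, -1.0]]
wrist_force: [-0.2, -1.5, -8.8]
opening: 0.75
grip_force: 45.0
```

In the tool's units: 0.1 cm / 60 = 0.0017, 0.05 cm / 60 = 0.0008.

servo_tool(
  rotation=[
    [0,0,0],
    [0,0,0],
    [0,0,0],
  ],
  xyz=[
    [0,0,0.0008],
    [0,0,0.0017],
    [0,0,0.0017],
  ],
  claw=[6.4,6.4,6.4],
)

```text
t: 29.8
tool_pos: [0.5741, -0.2796, 0.0389]
tool_rot: [[1.0, -0.0, 0.0], [-0.0, -1.0, -0.0], [0.0, 0.0, -1.0]]
wrist_force: [-3.0, 1.8, -2.1]
opening: 0.746
grip_force: 45.0
```

Contact, with the weight mostly off the wrist. Releasing and clearing.

In the tool's units: -16 cm / 60 = -0.2667, -13 cm / 60 = -0.2167.

servo_tool(
  rotation=[
    [0,0,0],
    [0,0,0],
    [0,0,0],
    [0,0,0],
    [0,0,0],
    [0,0,0],
    [0,0,0],
    [0,0,0],
    [0,0,0],
    [0,0,0],
  ],
  xyz=[
    [0,0,0],
    [0,0,0],
    [0,0,0],
    [0,0,0],
    [0,0,-0.0083],
    [0,0,-0.0333],
    [0,0,-0.0833],
    [0,0,-0.15],
    [0,0,-0.2167],
    [0,0,-0.2667],
  ],
  claw=[7.5,8.5,8.5,8.5,8.5,8.5,8.5,8.5,8.5,8.5],
)

```text
t: 30.63
tool_pos: [0.5747, -0.28, 0.2024]
tool_rot: [[1.0, -0.0, 0.004], [-0.0, -1.0, -0.002], [0.004, 0.002, -1.0]]
wrist_force: [0.8, -0.1, 0.7]
opening: 0.928
grip_force: 0.0
```

In the tool's units: -30 cm / 60 = -0.5, -28 cm / 60 = -0.4667.

servo_tool(
  rotation=[
    [0,0,0],
    [0,0,0],
    [0,0,0],
    [0,0,0],
    [0,0,0],
    [0,0,0],
    [0,0,0],
    [0,0,0],
    [0,0,0],
    [0,0,0],
  ],
  xyz=[
    [0,-0.0333,-0.0167],
    [0,-0.0833,-0.0333],
    [0,-0.15,-0.0333],
    [0,-0.2167,-0.0333],
    [0,-0.2833,-0.0333],
    [0,-0.35,-0.0333],
    [0,-0.4167,-0.0333],
    [0,-0.4667,-0.0333],
    [0,-0.5,-0.0333],
    [0,-0.5,-0.0333],
  ],
  claw=[8.5,8.5,8.5,8.5,8.5,8.5,8.5,8.5,8.5,8.5],
)

```text
t: 31.47
tool_pos: [0.5739, 0.0245, 0.219]
tool_rot: [[1.0, 0.004, 0.001], [0.004, -1.0, 0.001], [0.001, -0.001, -1.0]]
wrist_force: [-0.3, -0.6, 0.5]
opening: 0.924
grip_force: 0.0
```

Run:
```python
from h import *
s=manip.sense(); print(s["t"],s["tool_pos"])
for n,p,r in(("s",(.597,-.161),.024),("m",(.48,-.139),.03),("l",(.457,-.257),.035),("xl",(.574,-.279),.04)): print(n,p); topface(.054,p,r=r)
c=manip.capture("top"); p=pts(c)[0]; print("tin",p[277,345],"can",p[85,327])
c=manip.capture("side"); cv2.imwrite("pics/a6.png",cv2.resize(c["image"][90:230,310:490],None,fx=3,fy=3))
```

```text
31.4667 [0.57394068 0.02453741 0.21897733]
s (0.597, -0.161)
side 72 circ [ 600.1 -158.7] d 36.6 z 0.0529
top 56 circ [ 597.  -160.5] d 36.8 z 0.0544
m (0.48, -0.139)
side 156 circ [ 481.3 -137.9] d 48.8 z 0.0534
top few 0
l (0.457, -0.257)
side 188 circ [ 459.9 -254.2] d 55.7 z 0.053
top 372 circ [ 457.2 -256.1] d 57.3 z 0.0547
xl (0.574, -0.279)
side 233 circ [ 574.1 -276.7] d 66.8 z 0.0526
top 529 circ [ 572.4 -278.5] d 67.2 z 0.0545
tin [0.42621376 0.04621056 0.62223543] can [0.79705027 0.0445579  0.18059612]
```

View pics/a6.png

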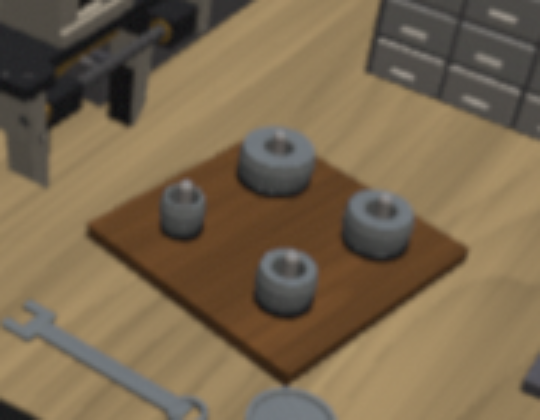

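All four cones lie flat on their own feet, at (183,210), (287,282), (378,223) and (277,160) in the crop. The gripper is clear of everything, so I'm handing in.

```bash
python3 -c "from plant import manip; print(manip.finish_job())"
```

```text
the job is handed in; nothing more can be done
None
```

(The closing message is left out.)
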